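Blow out a cast pot at the air station

ROBOT

A 6-joint arm with a two-finger parallel gripper is mounted at the origin on the work surface. World frame = base frame: x ahead of the robot, y to its left, z up, the work surface at z = 0. Lengths are in m, angles in degrees, forces in N, time in s.
With the tool pointing down it reaches from about 0.375 to 0.9 m from the base axis. Payload 3.1 kg.
Tool frame: the origin (TCP) lies on the centre line of the jaws, within the pads' length; the fingertips stand 17 mm ahead of it and the grasp point (between the pads) lies 2 mm behind it; z points along the fingers, y is the line along which they close (so a half turn about z gives the same grasp; the last joint's range is limited). The gripper opens to 87 mm and grips with 3 to 60 N. Pads are 19 mm wide; open, the fingers measure 117 mm over their backs; the gripper's body (75 mm by 190 mm) begins 51 mm behind the grasp point.
Start: joints at [-10.227, 30.224, 82.088, -0, 67.689, -10.227], TCP at [0.625, 0, 0.24] pointing down, gripper open.
Joint ranges: [-176.69, 176.69], [-43.24, 126.21], [12.49, 139.97], [-82, 262], [0, 151.66], [-163.58, 163.58]. Speed limits (degrees/s): [159.86, 159.86, 180, 180, 180, 180].

INTERFACE

Orientations are given as a 3x3 rotation matrix whose columns are the frame's x, y, z axes.
In Python, from rig import bot, imaging, finder gives the robot as it stands. The module is installed in compiled form; this text tells all that it offers.
- The arm moves only by the tool play_rows, never from a script. Its argument "motion" is a list that holds one entry, the list of rows, each a list of 6 numbers: the shift along the tool's x, y, z in parts of the range, where 1.0 means 0.3 m, then the turn, a rotation vector about the tool's x, y, z in normalised numbers (1 is 60 degrees). In form: [[[dx, dy, dz, wx, wy, wz], ...]]. A call has 1 to 8 rows; each row is the pose to reach, as a shift and turn from the pose commanded when the call began, along the tool's axes at that moment; what a row does not reach only later rows make up. A row lasts 1/12 s, in which the tool goes at most 41.7 mm and 7.16 degrees, less where a joint would pass 70% of its speed; a pose out of reach is approached as far as the arm can. A call with a gripper value outside its range is refused whole. "fingers" is the finger opening in m, from 0 to 0.087, set as the call begins (left out, the last holds). The fingers move at their own pace and stop on an object; the grip force is fixed at half the most. Time passes only in rows, so rows that repeat a pose let the fingers close. It gives the time, the measured TCP pose, the force, the opening and the grip force at its end, in the units of the state.
- bot.read_state(): the state, without advancing time (a new reading comes with each control period).
- imaging.capture(name): name is "scene" or "side" or "wrist"; returns a dict with "frame" (384x512x3 uint8, red, green, blue), "camera_matrix" (3x3 intrinsics, pixels), "R" (3x3) and "t" (3): a world point X has camera coordinates R X + t. Camera axes: x right, y down, z forward; pixel columns grow to the right and rows downward; lengths in m; the calibration is good to about 2 mm. A picture is of the moment at which its call begins. There is no depth.
- bot.hand_in(): hands the job in; it is judged then, once.
Trained networks look in the newest picture that a camera, given by its name, has taken for a name from the list of things; names that differ only in an ending like _2 or _b are one class to them, and where a whole thing is asked for, a point or a joint stands for the part that bears it (a point fixed in the world has none). Each returns a list of dicts, best first, with "confidence" (0 to 1); they miss things now and then, are a little off and sometimes report something else, mostly with a low value. They report only what shows in the picture. A call takes as long as a camera call. They do not tell look-alikes from the thing itself.
- finder.recognise(camera, name): "at" ([x, y, z] in m, in world coordinates, good to about 4 mm: the middle of the surface that is visible of it).
- finder.outline_of(camera, name): "pixels" (384x512 bool, what is visible of it).
The state is a dict: "time_s": time; "joint_positions": joint angles; "qvel": joint speeds; "tau": joint torques, N m; "position": TCP position; "tcp_rot": TCP orientation; "force": force on the tool from outside, world axes, zero at the start; "moment": the same for the moment, N m; "opening": opening from 0.0 (shut) to 1.0 (fully open); "grasp_force": force on a finger pad.
Only numpy, scipy, OpenCV 4.12 (cv2) and the standard library are available. Lean on these libraries where they do the work, as an engineer would, in place of code of your own. Each camera call takes 0.05 s, during which the arm holds its last target. There are 200 camera calls.

TASK

Blow the moulding sand out of the small cast pot: hang the pot by its arched handle on the hook of the blow-off station and let go of it, and only once it hangs there press the air valve's spring-return lever fully down to its stop and keep it down for at least three seconds. Finish while still holding the lever fully down (the valve shuts the moment it is let go), with the pot hanging freely on the hook. Leave the mug, the spoon and the mallet where they are.

Things in the scene. Friction and masses are not known exactly. Their poses are not given: they have to be found in the camera images.
- pot: small open pot of cast aluminium, about 0.32 kg, 84 mm across, 60 mm high, with a fixed arched handle of 8 mm round bar over its mouth. Origin: centre of the underside, z up; starts upright on the bench. The arch lies in the pot's y-z plane, 94 mm between its legs; bar centre at z = 130 mm in the middle, 121 mm at y = +-28 mm. Pinch it beside the middle, leaving the middle free for the hook
- pot_arch (a point): underside of the middle of the pot's arched handle (0, 0, 126 mm in the pot's frame), the point that comes to rest on the hook
- station: fixed blow-off station: steel dust tray 250 x 260 mm, rim 22 mm; a 20 mm post 100 mm behind its centre carries the hook; regulator, nozzle and copper pipes at the back, all below 265 mm; hand-lever air valve at its right (-y). Origin: on the bench, tray centre, straight below the hook seat; x points away from the robot (hook and lever point to -x), z up
- hook_seat (a point): top of the hook's bar at its seat, 240 mm above the bench, where the underside of the pot's arch should rest; axes as the station's. The hook is a 10 mm round steel bar pointing to the station's -x: behind the seat it rises gently to the post (16 mm over 90 mm), in front it turns up to a rounded tip 26 mm before the seat, the tip's top 22 mm above the seat
- air_lever (a joint): angle of the air valve's lever, a steel bar with a black grip: 0 = up at rest (shut, its -x end leaning up 0.25 rad), 0.35 rad = fully down on its stop (open; 0.10 rad below level). Its spring drives it back to 0: about 5 N at the grip starts it moving, about 10 N keeps it at the stop. The hinge pin runs along the station's y at (48, -180, 85) mm in the station's frame
- lever_press (a point): place to press: on the upper face of the lever's black grip (62 mm long, 26 wide, 14 thick), 126 mm from the hinge pin along the lever and 7 mm above the lever's mid-line through the pin, 8 mm outward of the grip's middle; 123 mm above the bench at rest, 79 mm fully down
- mug: bystander: steel mug, 74 mm across, 75 mm high, with a side handle; empty, upright. Origin: centre of the underside
- spoon: bystander: steel spoon lying on the bench to the right of the pot and the mug. Origin on its underside
- mallet: bystander: soft-faced mallet lying on the bench left of the station, 260 mm long, 92 mm across the head. Origin: on the bench, under its handle
There are look-alikes about, which are no part of the job. Leave any green look-alike of the pot alone.

How it is judged:
By the outcome, as a careful person would: the job done as asked, in the order asked, and still so for the second after the job is handed in, while the arm keeps its last pose, push and grip.
It also fails if it takes over 54 s, if anything falls off the work surface, if the arm or the gripper's body presses on something with over 40 N, if the wrist force passes 120 N, or if a joint passes its speed limit or range.

## Working session

There is one attempt and no reset: what is moved stays moved. The work goes in short steps, Python scripts to look and compute and a tool call to move; the robot and the scene stay as the last step left them, time stands still between calls to the robot, and variables do not carry over. Pictures are saved under pics/ and viewed, at most 13 in all, crops included, and the job is handed in when it is done.

Besides the shell and the picture viewer there is one more tool, called after ">>>" in YAML: its name, and indented under it one key for each argument. play_rows: Moves the arm, as the interface text tells. Its arguments: {"type":"object","properties":{"motion":{"type":"array"},"fingers":{"type":"number"}},"required":["motion"]}

```bash
mkdir -p pics; cat > h.py <<'E'
from rig import bot, imaging, finder
import numpy as np, cv2
def snap(c,fn=None):
    d=imaging.capture(c)
    if fn: cv2.imwrite('pics/'+fn,cv2.cvtColor(d['frame'],cv2.COLOR_RGB2BGR))
    return d
def proj(d,X):
    p=d['camera_matrix']@(d['R']@np.asarray(X,float)+d['t']); return p[:2]/p[2]
E
python3 - <<'E'
from h import *
np.set_printoptions(precision=3,suppress=True)
a={c:snap(c,c+'0.png') for c in('scene','side','wrist')}
cv2.imwrite('pics/both.png',np.hstack([cv2.imread('pics/scene0.png'),cv2.imread('pics/side0.png')]))
for c in('scene','side','wrist'):
    print(c,'campos',-a[c]['R'].T@a[c]['t'], a[c]['R'][2])
    for n in('pot','pot_arch','station','hook_seat','air_lever','lever_press','mug','spoon','mallet'):
        try: print(n,[(np.round(r['at'],3).tolist(),round(r['confidence'],2)) for r in finder.recognise(c,n)])
        except Exception as e: print(n,e)
print(bot.read_state())
E
```

```text
scene campos [0.971 0.496 1.052] [-0.359 -0.468 -0.807]
pot [([0.622, -0.292, 0.048], 0.9), ([0.499, -0.392, 0.042], 0.77), ([0.752, -0.251, 0.041], 0.75), ([0.41, -0.092, 0.047], 0.56)]
pot_arch [([0.496, -0.39, 0.044], 0.58), ([0.402, -0.092, 0.047], 0.56)]
station [([0.633, 0.098, 0.002], 0.63)]
hook_seat [([0.638, 0.1, 0.003], 0.69)]
air_lever [([0.634, 0.098, 0.002], 0.59), ([0.574, -0.07, 0.103], 0.46)]
lever_press [([0.576, -0.07, 0.106], 0.72)]
mug []
spoon [([0.561, -0.48, 0.009], 0.53)]
mallet [([0.518, 0.439, 0.03], 0.79)]
side campos [ 0.498 -1.02   0.938] [ 0.065  0.778 -0.625]
pot [([0.75, -0.241, 0.04], 0.96), ([0.61, -0.276, 0.043], 0.59), ([0.501, -0.381, 0.038], 0.58)]
pot_arch [([0.406, -0.111, 0.048], 0.84), ([0.75, -0.236, 0.043], 0.7), ([0.497, -0.378, 0.045], 0.67)]
station [([0.633, 0.022, 0.006], 0.82)]
hook_seat [([0.639, 0.023, 0.004], 0.9)]
air_lever [([0.558, -0.075, 0.115], 0.54), ([0.636, 0.026, 0.004], 0.4)]
lever_press [([0.555, -0.077, 0.116], 0.62)]
mug [([0.454, -0.26, 0.044], 0.57)]
spoon [([0.536, -0.484, 0.018], 0.75), ([0.61, -0.275, 0.043], 0.
[... 198 characters left out ...]
3], 0.67)]
station [([0.641, 0.074, 0.005], 0.79)]
hook_seat [([0.637, 0.075, 0.005], 0.7)]
air_lever [([0.634, -0.06, 0.092], 0.53)]
lever_press [([0.635, -0.064, 0.093], 0.68)]
mug []
spoon []
mallet []
{'time_s': 1.5, 'joint_positions': array([-10.228,  30.224,  82.089,   0.001,  67.689, -10.229]), 'qvel': array([ 0.036, -0.064, -0.016, -0.03 , -0.027,  0.001]), 'tau': array([ -0.002, -44.001, -17.698,   0.063,   0.051,  -0.   ]), 'position': array([0.625, 0.   , 0.24 ]), 'tcp_rot': array([[-0.,  1., -0.],
       [ 1.,  0.,  0.],
       [ 0., -0., -1.]]), 'force': array([-0.138,  0.102, -0.312]), 'moment': array([ 0.012, -0.049, -0.025]), 'grasp_force': 0.0, 'opening': 1.0027646448961594}
```

View pics/scene0.png

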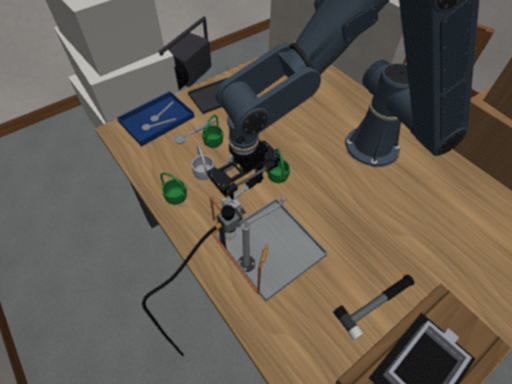

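View pics/side0.png

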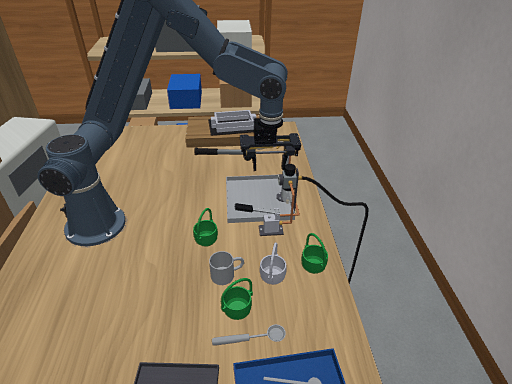

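The scene picture shows the silver pot at about (203,165) and the station tray around (270,250), with the arm partly covering it. The side picture shows the silver pot at (273,268), with its arch nearly edge-on, and the mug at (222,268). The other three pots are green look-alikes. I'll move above the pot and look again.

Careful with the scale: shifts go in shares of 0.3 m and turns go in shares of 60 degrees. That gives: -0.2 m / 0.3 = -0.6667, -0.12 m / 0.3 = -0.4.

>>> play_rows:
  motion:
    - [[0,0,-0.1333,0,0,0],[0,0,-0.2667,0,0,0],[-0.1333,0,-0.3333,0,0,0],[-0.2667,0,-0.3333,0,0,0],[-0.4,0,-0.3333,0,0,0],[-0.5333,0,-0.3333,0,0,0],[-0.6667,0,-0.3333,0,0,0],[-0.6667,0,-0.3333,0,0,0]]

```text
time_s: 2.17
position: [0.6247, -0.2082, 0.3392]
tcp_rot: [[0.007, 1.0, 0.001], [1.0, -0.007, -0.005], [-0.005, 0.001, -1.0]]
force: [1.3, -0.5, -0.1]
opening: 1.004
grasp_force: 0.0
```

```bash
python3 - <<'E'
from h import *
np.set_printoptions(precision=3,suppress=True)
a={c:snap(c,c+'1.png') for c in('scene','side','wrist')}
for c in a:
    np.savez(c+'1.npz',**a[c])
    for n in('pot','mug','lever_press','station','air_lever'):
        print(c,n,[(np.round(r['at'],3).tolist(),round(r['confidence'],2)) for r in finder.recognise(c,n)])
s=cv2.imread('pics/scene1.png')[180:330,190:340]; cv2.imwrite('pics/v1.png',cv2.resize(s,None,fx=4,fy=4,interpolation=cv2.INTER_CUBIC))
s=cv2.imread('pics/side1.png')[150:300,180:330]; cv2.imwrite('pics/v2.png',cv2.resize(s,None,fx=4,fy=4,interpolation=cv2.INTER_CUBIC))
s=cv2.imread('pics/wrist1.png'); cv2.imwrite('pics/v3.png',cv2.resize(s,None,fx=1.5,fy=1.5,interpolation=cv2.INTER_CUBIC))
print(a['wrist']['R'],a['wrist']['t'],bot.read_state()['position'])
E
```

```text
scene pot [([0.617, -0.283, 0.048], 0.98), ([0.753, -0.25, 0.044], 0.94), ([0.401, -0.107, 0.048], 0.92), ([0.498, -0.389, 0.041], 0.9)]
scene mug [([0.463, -0.251, 0.046], 0.6)]
scene lever_press [([0.566, -0.071, 0.108], 0.58)]
scene station [([0.63, 0.1, 0.003], 0.76)]
scene air_lever [([0.564, -0.069, 0.104], 0.79)]
side pot [([0.505, -0.379, 0.038], 0.77), ([0.4, -0.11, 0.046], 0.71), ([0.61, -0.276, 0.042], 0.7), ([0.751, -0.238, 0.042], 0.63)]
side mug [([0.459, -0.257, 0.045], 0.65)]
side lever_press [([0.555, -0.076, 0.118], 0.77)]
side station [([0.634, 0.023, 0.005], 0.92)]
side air_lever [([0.556, -0.073, 0.115], 0.55)]
wrist pot [([0.615, -0.282, 0.034], 0.97), ([0.396, -0.103, 0.046], 0.8), ([0.495, -0.416, 0.057], 0.65), ([0.753, -0.244, 0.04], 0.57)]
wrist mug [([0.446, -0.262, 0.042], 0.78)]
wrist lever_press [([0.562, -0.071, 0.114], 0.95)]
wrist station [([0.62, -0.028, 0.018], 0.68)]
wrist air_lever []
[[ 1.    -0.004 -0.001]
 [-0.003 -0.966  0.258]
 [-0.002 -0.258 -0.966]] [-0.625 -0.25   0.436] [ 0.625 -0.2    0.34 ]
```

View pics/v1.png

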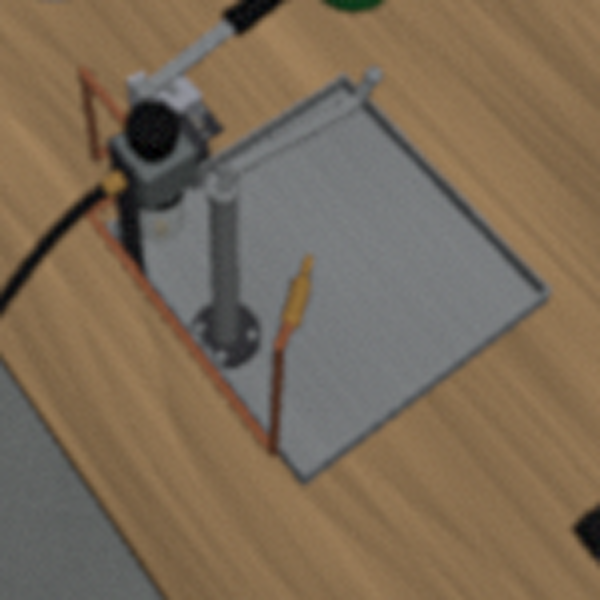

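View pics/v2.png

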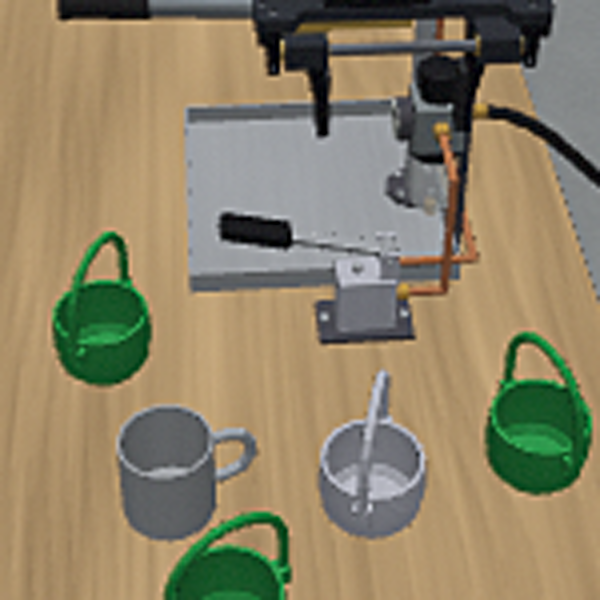

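View pics/v3.png

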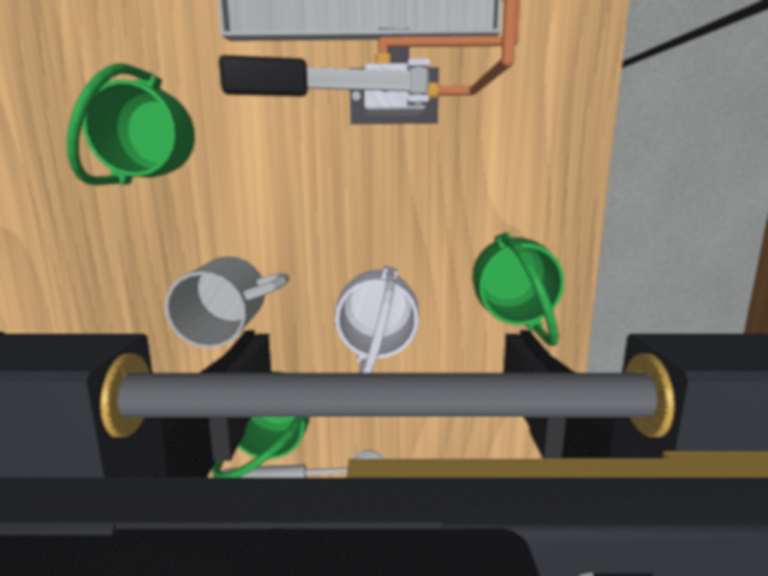

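The v1 crop shows the tray corners at (345,78), (548,293) and (305,482), the hook tip at (375,75) and the post from (225,340) up to (222,185). The v2 and v3 crops show the pot with its arch running nearly along world y, and the lever's grip pointing to -x. I'll fit the station and pot poses from these pixels.

```bash
cat > fit.py <<'E'
from h import *
from scipy.optimize import least_squares
np.set_printoptions(precision=4,suppress=True)
A={c:dict(np.load(c+'1.npz')) for c in('scene','side','wrist')}
px={'scene':lambda u:np.array([190,180])+(np.array(u)+.5)/4-.5,'side':lambda u:np.array([180,150])+(np.array(u)+.5)/4-.5,'wrist':lambda u:(np.array(u)+.5)/1.5-.5}
def T(p,X):
    c,s=np.cos(p[2]),np.sin(p[2]); X=np.asarray(X,float)
    return np.array([p[0]+c*X[0]-s*X[1],p[1]+s*X[0]+c*X[1],X[2]])
S=[('scene',(345,78),(-.125,-.13,.022)),('scene',(548,292),(-.125,.13,.022)),('scene',(305,482),(.125,.13,.022)),('scene',(375,75),(-.026,0,.258)),
('scene',(223,183),(.1,0,.262)),('scene',(228,345),(.1,0,.005)),('side',(187,107),(-.125,.13,.022)),('side',(190,278),(-.125,-.13,.022)),('wrist',(222,37),(-.125,-.13,.022)),('wrist',(500,33),(.125,-.13,.022))]
f=lambda p:np.concatenate([proj(A[c],T(p,X))-px[c](u) for c,u,X in S])
r=least_squares(f,[.635,.1,0],loss='soft_l1',x_scale=[.01,.01,.1]); print('station',r.x,np.degrees(r.x[2])); print(r.fun.reshape(-1,2).T)
st=r.x
h=lambda a:(0.048+(-.126*np.cos(a)-.007*np.sin(a)),-.18,.085+.126*np.sin(a)+.007*np.cos(a))
print('press rest/down',T(st,h(.25)),T(st,h(-.1)))
t=np.linspace(0,np.pi,61)
arch=np.array([(0,.0475*np.cos(a),.0825+.0475*np.sin(a)) for a in t])
P=[('wrist',(388,285)),('wrist',(379,325)),('wrist',(369,365)),('side',(382,378)),('side',(372,430)),('side',(365,470))]
def g(p):
    o=[]
    for c,u in P:
        q=np.array([proj(A[c],T(p,X)) for X in arch])
        d=q-px[c](u); k=np.argmin((d**2).sum(1)); o.append(d[k])
        # perpendicular only
        k=min(max(k,1),59); tg=q[k+1]-q[k-1]; n=np.array([-tg[1],tg[0]])/np.linalg.norm(tg); o[-1]=[d[k]@n]
    ang=np.linspace(0,2*np.pi,72)
    for c,bb in (('wrist',(336,418,270,357)),('side',(319,425,None,None))):
        q=np.array([proj(A[c],T(p,(.042*np.cos(a),.042*np.sin(a),.06))) for a in ang])
        w0=px[c]((bb[0],bb[2] or 0)); w1=px[c]((bb[1],bb[3] or 0))
        o.append([(q[:,0].min()+q[:,0].max()-w0[0]-w1[0])/2])
        if bb[2]: o.append([(q[:,1].min()+q[:,1].max()-w0[1]-w1[1])/2])
    return np.concatenate(o)
for y0 in(-.3,0.,.2):
    r=least_squares(g,[.615,-.28,y0],x_scale=[.01,.01,.1],diff_step=1e-3); print('pot',r.x,np.degrees(r.x[2]),r.fun)
E
python3 fit.py
```

```text
station [0.6015 0.1106 0.006 ] 0.3447736863796351
[[-0.2833  1.0522 -0.3793 -0.6137 -0.332  -0.7316 -0.9785 -0.4086  0.0299
   0.9056]
 [-1.2175 -0.3462 -0.6072 -0.1434 -3.6846 -2.1211  0.2239 -0.4314 -1.225
  -0.6252]]
press rest/down [ 0.5267 -0.0698  0.123 ] [ 0.5259 -0.0698  0.0794]
pot [ 0.615  -0.2711 -0.241 ] -13.80738939286616 [ 0.1609 -0.3692 -0.0872 -0.3376  0.7232  0.027   0.2538  0.0053 -0.1651]
pot [ 0.615  -0.2711 -0.241 ] -13.80750276281529 [ 0.1609 -0.3692 -0.0872 -0.3376  0.7232  0.027   0.2538  0.0055 -0.1651]
pot [ 0.615  -0.2711 -0.241 ] -13.807396147036252 [ 0.1609 -0.3692 -0.0872 -0.3376  0.7232  0.027   0.2538  0.0053 -0.1651]
```

Scaled: 0.17 m / 0.3 = 0.5667, 0.14 m / 0.3 = 0.4667, 13.8 degrees / 60 = 0.23.

>>> play_rows:
  motion:
    - [[-0.0333,-0.0033,0.1167,0,0,0.0833],[-0.0667,-0.0067,0.2333,0,0,0.1667],[-0.1,-0.01,0.35,0,0,0.23],[-0.1333,-0.0133,0.4667,0,0,0.23],[-0.1533,-0.0133,0.5667,0,0,0.23],[-0.1533,-0.0133,0.5667,0,0,0.23]]

```text
time_s: 3.57
position: [0.6168, -0.2453, 0.1624]
tcp_rot: [[0.24, 0.971, -0.012], [0.971, -0.24, 0.007], [0.003, -0.013, -1.0]]
force: [-1.2, 0.2, -0.3]
opening: 1.0
grasp_force: 0.0
```

```bash
python3 - <<'E'
from h import *
np.set_printoptions(precision=4,suppress=True)
d=snap('wrist','wrist2.png'); np.savez('wrist2.npz',**d); s=snap('side','side2.png'); np.savez('side2.npz',**s)
im=np.hstack([cv2.imread('pics/wrist2.png'),cv2.resize(cv2.imread('pics/side2.png')[200:300,220:320],(384,384),interpolation=cv2.INTER_CUBIC)])
im=cv2.resize(im,(800,int(384*800/896)));cv2.imwrite('pics/v4.png',im)
q=bot.read_state();print(q['position'],q['tcp_rot'])
E
```

```text
[ 0.6206 -0.2459  0.1688] [[ 0.2392  0.971  -0.002 ]
 [ 0.971  -0.2392  0.0015]
 [ 0.001  -0.0023 -1.    ]]
```

View pics/v4.png

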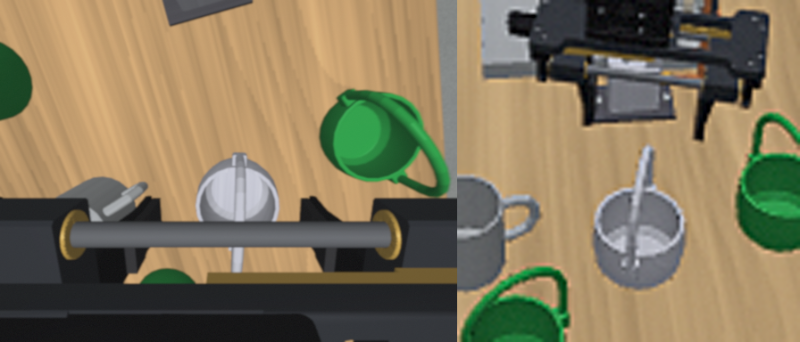

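The arch stands upright in the wrist view, so the yaw is good. It sits near column 238 of v4, so I'll check the lateral offset by projection.

```bash
python3 - <<'E'
from h import *
np.set_printoptions(precision=2,suppress=True)
d=dict(np.load('wrist2.npz')); s=dict(np.load('side2.npz')); print(d['camera_matrix'],-d['R'].T@d['t'])
th=np.radians(-13.8); 
def W(X,o=(.615,-.2711)): return [o[0]+np.cos(th)*X[0]-np.sin(th)*X[1],o[1]+np.sin(th)*X[0]+np.cos(th)*X[1],X[2]]
k=800/896
for X in[(0,.0475,.0825),(0,.026,.122),(0,0,.13),(-.042,0,.06),(.042,0,.06),(0,.042,.06)]:
    print(X,proj(d,W(X))*k, (proj(s,W(X))-[220,200])*3.84*k+[512*k,0])
E
```

```text
[[311.4    0.   257.76]
 [  0.   311.4  191.47]
 [  0.     0.     1.  ]] [ 0.64 -0.18  0.31]
(0, 0.0475, 0.0825) [236.76 157.85] [644.67 159.83]
(0, 0.026, 0.122) [237.15 199.15] [643.49 146.55]
(0, 0, 0.13) [237.1 237.8] [640.09 161.76]
(-0.042, 0, 0.06) [192.19 201.72] [590.67 209.5 ]
(0.042, 0, 0.06) [280.68 202.  ] [683.76 221.98]
(0, 0.042, 0.06) [236.51 158.59] [642.9  181.05]
```

The projected points match the picture within 1–2 px, so I'll descend and close.

Scaled: 0.049 m / 0.3 = 0.1633, 0.001 m / 0.3 = 0.0033.

>>> play_rows:
  motion:
    - [[0,0.0033,0.0833,0,0,0],[0,0.0033,0.1633,0,0,0],[0,0.0033,0.1633,0,0,0],[0,0.0033,0.1633,0,0,0]]

```text
time_s: 4.0
position: [0.6226, -0.246, 0.1221]
tcp_rot: [[0.238, 0.971, 0.001], [0.971, -0.238, -0.001], [-0.0, 0.001, -1.0]]
force: [-0.2, 0.8, -0.0]
opening: 1.001
grasp_force: 0.0
```

>>> play_rows:
  fingers: 0.0
  motion:
    - [[0,0,0,0,0,0],[0,0,0,0,0,0],[0,0,0,0,0,0],[0,0,0,0,0,0],[0,0,0,0,0,0],[0,0,0,0,0,0],[0,0,0,0,0,0],[0,0,0,0,0,0]]

```text
time_s: 4.67
position: [0.6219, -0.2462, 0.1205]
tcp_rot: [[0.239, 0.971, -0.0], [0.971, -0.239, 0.0], [0.0, -0.0, -1.0]]
force: [0.4, 0.7, 0.2]
opening: 0.474
grasp_force: 0.0
```

>>> play_rows:
  motion:
    - [[0,0,0,0,0,0],[0,0,0,0,0,0],[0,0,0,0,0,0],[0,0,0,0,0,0],[0,0,0,0,0,0],[0,0,0,0,0,0],[0,0,0,0,0,0],[0,0,0,0,0,0]]

```text
time_s: 5.33
position: [0.6218, -0.2461, 0.1205]
tcp_rot: [[0.238, 0.971, -0.0], [0.971, -0.238, 0.0], [0.0, -0.0, -1.0]]
force: [0.1, -0.8, 0.4]
opening: 0.083
grasp_force: 30.0
```

Scaled: -0.05 m / 0.3 = -0.1667, -0.03 m / 0.3 = -0.1.

>>> play_rows:
  motion:
    - [[0,0,0,0,0,0],[0,0,0,0,0,0],[0,0,-0.0333,0,0,0],[0,0,-0.1,0,0,0],[0,0,-0.1667,0,0,0],[0,0,-0.1667,0,0,0]]

```text
time_s: 5.83
position: [0.6241, -0.2474, 0.1748]
tcp_rot: [[0.238, 0.971, 0.006], [0.971, -0.238, -0.004], [-0.002, 0.007, -1.0]]
force: [1.4, -0.3, -2.5]
opening: 0.086
grasp_force: 30.0
```

Scaled: -0.13 m / 0.3 = -0.4333, -0.11 m / 0.3 = -0.3667, -6 degrees / 60 = -0.1.

>>> play_rows:
  motion:
    - [[0,0,-0.0667,0,0,0],[0,0,-0.1667,0,0,0],[0,0,-0.2667,0,0,0],[0,0,-0.3667,0,0,0],[0,0,-0.4333,0,0,0],[0.0667,-0.0433,-0.4333,0,0,-0.0333],[0.15,-0.1,-0.4333,0,0,-0.0667],[0.2333,-0.1533,-0.4333,0,0,-0.1]]

```text
time_s: 6.5
position: [0.5928, -0.1666, 0.2998]
tcp_rot: [[0.136, 0.991, -0.002], [0.991, -0.136, 0.001], [0.001, -0.002, -1.0]]
force: [-0.2, 0.6, -4.5]
opening: 0.077
grasp_force: 30.0
```

```bash
python3 - <<'E'
from h import *
q=bot.read_state();print(np.round(q['position'],4),np.round(q['tcp_rot'],3).tolist(),q['force'],q['moment'],q['opening'],q['time_s'])
E
```

```text
[ 0.5928 -0.1666  0.2998] [[0.136, 0.991, -0.002], [0.991, -0.136, 0.001], [0.001, -0.002, -1.0]] [-0.17756737  0.63627867 -4.46069887] [ 0.18663704  0.07180668 -0.01963651] 0.07677846982513774 6.5
```

Scaled: 0.265 m / 0.3 = 0.8833, 0.03 m / 0.3 = 0.1, -8.1 degrees / 60 = -0.135.

>>> play_rows:
  motion:
    - [[0.1,-0.0833,0,0,0,-0.0167],[0.2167,-0.1667,0,0,0,-0.0333],[0.3333,-0.2667,0,0,0,-0.0667],[0.45,-0.35,0,0,0,-0.0833],[0.5667,-0.4333,0,0,0,-0.1],[0.6833,-0.5,0,0,0,-0.1167],[0.8,-0.5133,0,0,0,-0.135],[0.8833,-0.5133,0.0333,0,0,-0.135]]

```text
time_s: 7.17
position: [0.4751, 0.1198, 0.2915]
tcp_rot: [[-0.007, 1.0, 0.001], [1.0, 0.007, 0.003], [0.003, 0.001, -1.0]]
force: [1.0, 0.1, -3.5]
opening: 0.086
grasp_force: 30.0
```

Scaled: 0.02 m / 0.3 = 0.0667, 0.003 m / 0.3 = 0.01.

>>> play_rows:
  motion:
    - [[0.0333,0,0.0333,0,0,0],[0.0667,0.01,0.0667,0,0,0],[0.0667,0.01,0.0667,0,0,0],[0.0667,0.01,0.0667,0,0,0],[0.0667,0.01,0.0667,0,0,0]]

```text
time_s: 7.58
position: [0.4806, 0.135, 0.2702]
tcp_rot: [[-0.004, 1.0, -0.001], [1.0, 0.004, -0.001], [-0.001, -0.001, -1.0]]
force: [-0.2, -0.9, -3.3]
opening: 0.082
grasp_force: 30.0
```

```bash
python3 - <<'E'
from h import *
for c in('scene','side','wrist'):
    d=snap(c,c+'3.png'); np.savez(c+'3.npz',**d)
q=bot.read_state();print(np.round(q['position'],4),np.round(q['tcp_rot'],3).tolist(),q['time_s'])
a=cv2.imread('pics/scene3.png')[180:300,210:330]; b=cv2.imread('pics/side3.png')[110:230,180:300]
z=lambda i:cv2.resize(i,(400,400),interpolation=cv2.INTER_CUBIC)
cv2.imwrite('pics/v5.png',np.hstack([z(a),z(b)]))
E
```

```text
[0.4808 0.1351 0.2709] [[-0.003, 1.0, 0.001], [1.0, 0.003, -0.0], [-0.0, 0.001, -1.0]] 7.7333
```

View pics/v5.png

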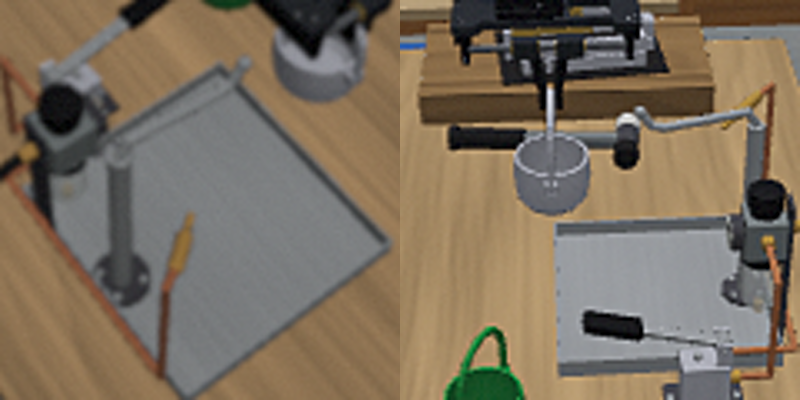

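The side half of v5 shows the hook tip at (638,110), its seat near (668,124), the post top at (752,115), and the pot hanging upright from the gripper. I'll check my station fit against these.

```bash
cat > chk.py <<'E'
from h import *
np.set_printoptions(precision=1,suppress=True)
sc=dict(np.load('scene3.npz')); sd=dict(np.load('side3.npz'))
def V(X): return np.r_[(proj(sc,X)-[210,180])*400/120,(proj(sd,X)-[180,110])*400/120+[400,0]]
o=np.array([.6015,.1106,0])
for n,X in dict(tiptop=(-.026,0,.262),seat=(0,0,.240),seatbot=(0,0,.230),post=(.1,0,.26),base=(.1,0,.003),c1=(-.125,-.13,.022),c2=(-.125,.13,.022),c3=(.125,-.13,.022),mid=(.05,0,.245),hinge=(.048,-.18,.085)).items(): print(n,V(o+X))
p=np.array([.4808,.1351-.026,.270-.1205]); 
for n,X in dict(archmid=(0,0,.13),riml=(-.042,0,.06),rimr=(.042,0,.06),rimf=(0,-.042,.06),bot=(0,-.02,0)).items(): print(n,V(p+X))
E
python3 chk.py
```

```text
tiptop [243.   58.1 638.2 106.8]
seat [216.3  89.1 662.4 123.9]
seatbot [215.6  95.8 662.2 131.9]
post [116.3 139.8 756.3 104.8]
base [119.2 279.6 742.9 291.6]
c1 [219.6  59.8 555.  361.9]
c2 [392.2 242.  552.  221.6]
c3 [ 19.6 185.6 782.  351.9]
mid [167.5 117.1 709.1 118.4]
hinge [ 52.8  76.1 720.6 342.3]
archmid [332.2 -11.5 547.6  95.8]
riml [356.9  15.  511.2 153.8]
rimr [284.7  61.7 589.4 151.2]
rimf [289.7   7.  550.9 174.3]
bot [298.4  61.7 552.9 208.7]
```

The fit agrees within 1–2 mm. I'll thread the arch over the tip.

Scaled: 0.12 m / 0.3 = 0.4, 0.1 m / 0.3 = 0.3333.

>>> play_rows:
  motion:
    - [[0.0067,0.0667,0,0,0,0],[0.0067,0.1333,0,0,0,0],[0.0067,0.2,0,0,0,0],[0.0067,0.2667,0,0,0,0],[0.0067,0.3333,0,0,0,0],[0.0067,0.4,0,0,0,0],[0.0067,0.4,0,0,0,0],[0.0067,0.4,0,0,0,0]]

```text
time_s: 8.4
position: [0.6013, 0.1378, 0.2705]
tcp_rot: [[-0.004, 1.0, 0.001], [1.0, 0.004, -0.0], [-0.0, 0.001, -1.0]]
force: [-0.7, 1.0, -3.6]
opening: 0.081
grasp_force: 30.0
```

Scaled: 0.032 m / 0.3 = 0.1067, 0.03 m / 0.3 = 0.1.

>>> play_rows:
  motion:
    - [[0,0,0.0333,0,0,0],[0,0,0.0667,0,0,0],[0,0,0.09,0,0,0],[0,0,0.1,0,0,0],[0,0,0.1067,0,0,0],[0,0,0.1067,0,0,0]]

```text
time_s: 8.9
position: [0.5997, 0.1389, 0.2378]
tcp_rot: [[-0.005, 1.0, -0.001], [1.0, 0.005, -0.0], [-0.0, -0.001, -1.0]]
force: [-0.1, 0.3, -2.4]
opening: 0.081
grasp_force: 30.0
```

Scaled: 0.003 m / 0.3 = 0.01, 0.001 m / 0.3 = 0.0033.

>>> play_rows:
  motion:
    - [[0,0,0.0033,0,0,0],[0,0,0.0067,0,0,0],[0,0,0.01,0,0,0],[0,0,0.01,0,0,0]]

```text
time_s: 9.23
position: [0.6005, 0.1388, 0.2359]
tcp_rot: [[-0.005, 1.0, 0.001], [1.0, 0.005, -0.0], [-0.0, 0.001, -1.0]]
force: [-0.0, -0.4, -2.4]
opening: 0.081
grasp_force: 30.0
```

>>> play_rows:
  motion:
    - [[0,0,0.0033,0,0,0],[0,0,0.0067,0,0,0],[0,0,0.0067,0,0,0],[0,0,0.0067,0,0,0]]

```text
time_s: 9.57
position: [0.6007, 0.1387, 0.235]
tcp_rot: [[-0.005, 1.0, 0.002], [1.0, 0.005, -0.0], [-0.0, 0.002, -1.0]]
force: [-0.8, -0.7, 4.7]
opening: 0.08
grasp_force: 30.0
```

```bash
python3 - <<'E'
from h import *
q=bot.read_state();print(np.round(q['position'],4),q['force'],q['moment'])
for c in('scene','side'): snap(c,c+'4.png')
a=cv2.imread('pics/scene4.png')[180:300,210:330]; b=cv2.imread('pics/side4.png')[110:230,180:300]
z=lambda i:cv2.resize(i,(400,400),interpolation=cv2.INTER_CUBIC)
cv2.imwrite('pics/v6.png',np.hstack([z(a),z(b)]))
E
```

```text
[0.6007 0.1387 0.235 ] [-0.84431041 -0.68591006  4.66747123] [-0.16564988  0.30370123 -0.03009314]
```

View pics/v6.png

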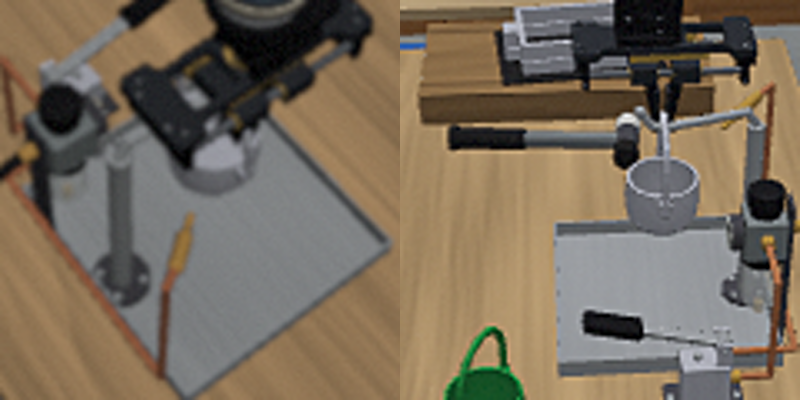

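The picture shows the arch resting over the hook at its seat, around (665,125) in v6, and the pot's weight is off the gripper. I'll release it.

Scaled: -0.001 m / 0.3 = -0.0033.

>>> play_rows:
  fingers: 0.036
  motion:
    - [[0,0,-0.0033,0,0,0],[0,0,-0.0033,0,0,0],[0,0,-0.0033,0,0,0],[0,0,-0.0033,0,0,0],[0,0,-0.0033,0,0,0],[0,0,-0.0033,0,0,0],[0,0,-0.0033,0,0,0],[0,0,-0.0033,0,0,0]]

```text
time_s: 10.33
position: [0.6003, 0.1389, 0.2344]
tcp_rot: [[-0.005, 1.0, -0.0], [1.0, 0.005, 0.0], [0.0, -0.0, -1.0]]
force: [0.4, -0.2, -0.3]
opening: 0.412
grasp_force: 0.0
```

Scaled: -0.08 m / 0.3 = -0.2667, -0.06 m / 0.3 = -0.2.

>>> play_rows:
  motion:
    - [[0,0,-0.0333,0,0,0],[0,0,-0.0667,0,0,0],[0,0,-0.1167,0,0,0],[0,0,-0.2,0,0,0],[0,0,-0.2667,0,0,0],[0,0,-0.2667,0,0,0]]

```text
time_s: 10.83
position: [0.6032, 0.1391, 0.3209]
tcp_rot: [[-0.005, 1.0, 0.012], [1.0, 0.005, 0.001], [0.001, 0.012, -1.0]]
force: [1.4, 0.6, 0.7]
opening: 0.414
grasp_force: 0.0
```

```bash
cat >> h.py <<'E'
def pair(n):
    for c in('scene','side'): snap(c,c+n+'.png')
    a=cv2.imread(f'pics/scene{n}.png')[180:300,210:330]; b=cv2.imread(f'pics/side{n}.png')[110:230,180:300]
    z=lambda i:cv2.resize(i,(400,400),interpolation=cv2.INTER_CUBIC)
    cv2.imwrite(f'pics/p{n}.png',np.hstack([z(a),z(b)]))
E
python3 - <<'E'
from h import *
pair('5')
q=bot.read_state();print(np.round(q['position'],4),np.round(q['tcp_rot'],3).tolist(),q['force'],q['opening'],q['time_s'])
E
```

```text
[0.6008 0.1389 0.3164] [[-0.005, 1.0, 0.004], [1.0, 0.005, 0.0], [0.0, 0.004, -1.0]] [-1.49076912  0.27902667 -0.76725879] 0.41065247217611156 10.9333
```

View pics/p5.png

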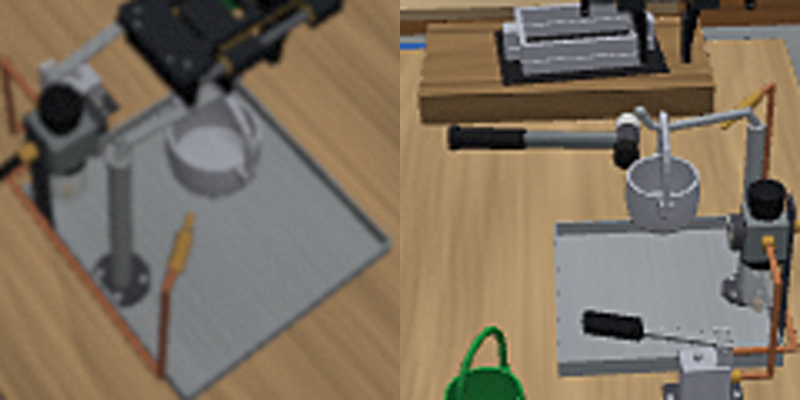

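The pot hangs freely on the hook: the arch is at (665,130) in the side half and the gripper is clear. I'll go over the lever grip with the fingers closing.

Scaled: -0.209 m / 0.3 = -0.6967, -0.085 m / 0.3 = -0.2833.

>>> play_rows:
  fingers: 0.0
  motion:
    - [[-0.0833,-0.0333,-0.0167,0,0,0],[-0.1833,-0.0667,-0.0167,0,0,0],[-0.2833,-0.1,-0.0167,0,0,0],[-0.4,-0.15,-0.0167,0,0,0],[-0.5167,-0.2,0.0667,0,0,0],[-0.6167,-0.2333,0.1667,0,0,0],[-0.6967,-0.25,0.2667,0,0,0],[-0.6967,-0.25,0.3667,0,0,0]]

```text
time_s: 11.6
position: [0.525, -0.0745, 0.2033]
tcp_rot: [[-0.001, 1.0, -0.0], [1.0, 0.001, -0.002], [-0.002, -0.0, -1.0]]
force: [-0.5, -0.3, -0.2]
opening: 0.008
grasp_force: 0.0
```

Scaled: 0.03 m / 0.3 = 0.1, 0.02 m / 0.3 = 0.0667.

>>> play_rows:
  motion:
    - [[0,0,0.0667,0,0,0],[0,0,0.1,0,0,0],[0,0,0.1,0,0,0],[0,0,0.1,0,0,0]]

```text
time_s: 11.93
position: [0.5263, -0.0703, 0.1743]
tcp_rot: [[-0.006, 1.0, -0.001], [1.0, 0.006, 0.0], [0.0, -0.001, -1.0]]
force: [0.2, -0.4, 0.0]
opening: 0.001
grasp_force: 0.0
```

```bash
python3 - <<'E'
from h import *
np.set_printoptions(precision=3,suppress=True)
s=snap('side','side6.png');w=snap('wrist','wrist6.png')
q=bot.read_state();print(np.round(q['position'],4),q['force'],q['opening'],q['time_s'])
for c in('side','wrist'): print(c,[(np.round(r['at'],3),round(r['confidence'],2)) for r in finder.recognise(c,'lever_press')])
b=cv2.imread('pics/side6.png')[150:250,190:290]
cv2.imwrite('pics/v7.png',np.hstack([cv2.resize(b,(384,384),interpolation=cv2.INTER_CUBIC),cv2.resize(cv2.imread('pics/wrist6.png'),(400,384))]))
P=lambda X:((proj(s,X)-[190,150])*3.84, proj(w,X)*[400/512,1])
for n,X in dict(press=(.5267,-.0694,.123),gin=(.5660,-.0694,.108),gout=(.505,-.0694,.123),hinge=(.6495,-.0694,.085)).items(): print(n,*P(X))
p=np.array(q['position'])-[0,0,.017];print('tip',*P(p))
E
```

```text
[ 0.527 -0.07   0.176] [ 0.497 -0.398 -0.63 ] 0.0031763168647955934 12.0333
side [(array([ 0.555, -0.078,  0.115]), 0.54)]
wrist [(array([ 0.567, -0.068,  0.112]), 0.72)]
press [193.819 214.35 ] [200.854 215.784]
gin [238.437 225.346] [243.698 209.085]
gout [169.069 215.391] [175.558 215.612]
hinge [330.928 240.689] [322.523 200.514]
tip [194.045 183.58 ] [201.766 238.839]
```

View pics/v7.png

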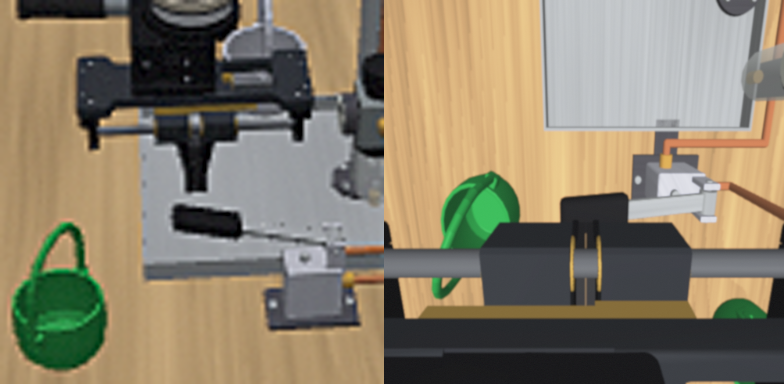

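The closed fingertips (195,185) are straight above the grip (173–242, 215), as intended. I'll press down.

Scaled: 0.073 m / 0.3 = 0.2433, 0.068 m / 0.3 = 0.2267.

>>> play_rows:
  motion:
    - [[0,0.0067,0.0667,0,0,0],[0,0.0067,0.1,0,0,0],[0,0.0067,0.1333,0,0,0],[0,0.0067,0.1667,0,0,0],[0,0.0067,0.2,0,0,0],[0,0.0067,0.2267,0,0,0],[0,0.0067,0.2433,0,0,0],[0,0.0067,0.2433,0,0,0]]

```text
time_s: 12.8
position: [0.5257, -0.0701, 0.1011]
tcp_rot: [[-0.006, 1.0, -0.006], [1.0, 0.006, 0.001], [0.001, -0.006, -1.0]]
force: [-5.1, -1.1, 9.4]
opening: 0.002
grasp_force: 5.0
```

>>> play_rows:
  motion:
    - [[0,0,0.0033,0,0,0],[0,0,0.0067,0,0,0],[0,0,0.01,0,0,0],[0,0,0.01,0,0,0]]

```text
time_s: 13.13
position: [0.5258, -0.0701, 0.099]
tcp_rot: [[-0.006, 1.0, -0.005], [1.0, 0.006, 0.001], [0.001, -0.005, -1.0]]
force: [-5.6, -0.7, 9.6]
opening: 0.005
grasp_force: 5.1
```

Scaled: 0.003 m / 0.3 = 0.01, 0.001 m / 0.3 = 0.0033.

>>> play_rows:
  motion:
    - [[0,0,0.0033,0,0,0],[0,0,0.0067,0,0,0],[0,0,0.01,0,0,0],[0,0,0.01,0,0,0]]

```text
time_s: 13.47
position: [0.5259, -0.0701, 0.0971]
tcp_rot: [[-0.006, 1.0, -0.005], [1.0, 0.006, 0.0], [0.001, -0.005, -1.0]]
force: [-7.1, -0.1, 16.4]
opening: 0.003
grasp_force: 8.6
```

Scaled: 0.002 m / 0.3 = 0.0067, 0.001 m / 0.3 = 0.0033.

>>> play_rows:
  motion:
    - [[0,0,0.0033,0,0,0],[0,0,0.0067,0,0,0],[0,0,0.0067,0,0,0],[0,0,0.0067,0,0,0]]

```text
time_s: 13.8
position: [0.5259, -0.0701, 0.0967]
tcp_rot: [[-0.007, 1.0, -0.004], [1.0, 0.007, 0.0], [0.0, -0.004, -1.0]]
force: [-10.2, 0.6, 28.0]
opening: 0.002
grasp_force: 14.4
```

The force is rising steeply while the position has stopped, so the lever is on its stop. I'll ease off slightly and hold.

Scaled: -0.0005 m / 0.3 = -0.0017.

>>> play_rows:
  motion:
    - [[0,0,-0.0017,0,0,0],[0,0,-0.0017,0,0,0],[0,0,-0.0017,0,0,0],[0,0,-0.0017,0,0,0],[0,0,-0.0017,0,0,0],[0,0,-0.0017,0,0,0],[0,0,-0.0017,0,0,0],[0,0,-0.0017,0,0,0]]

```text
time_s: 14.47
position: [0.5259, -0.0701, 0.0968]
tcp_rot: [[-0.007, 1.0, -0.004], [1.0, 0.007, 0.0], [0.0, -0.004, -1.0]]
force: [-9.7, 0.6, 24.5]
opening: 0.004
grasp_force: 13.0
```

>>> play_rows:
  motion:
    - [[0,0,0,0,0,0],[0,0,0,0,0,0],[0,0,0,0,0,0],[0,0,0,0,0,0],[0,0,0,0,0,0],[0,0,0,0,0,0],[0,0,0,0,0,0],[0,0,0,0,0,0]]

```text
time_s: 15.13
position: [0.5259, -0.0701, 0.0968]
tcp_rot: [[-0.007, 1.0, -0.004], [1.0, 0.007, 0.0], [0.0, -0.004, -1.0]]
force: [-9.3, 0.0, 25.2]
opening: 0.009
grasp_force: 13.0
```

>>> play_rows:
  motion:
    - [[0,0,0,0,0,0],[0,0,0,0,0,0],[0,0,0,0,0,0],[0,0,0,0,0,0],[0,0,0,0,0,0],[0,0,0,0,0,0],[0,0,0,0,0,0],[0,0,0,0,0,0]]

```text
time_s: 15.8
position: [0.5259, -0.0702, 0.0968]
tcp_rot: [[-0.007, 1.0, -0.004], [1.0, 0.007, 0.0], [0.0, -0.004, -1.0]]
force: [-8.6, 0.3, 25.1]
opening: 0.005
grasp_force: 13.0
```

>>> play_rows:
  motion:
    - [[0,0,0,0,0,0],[0,0,0,0,0,0],[0,0,0,0,0,0],[0,0,0,0,0,0],[0,0,0,0,0,0],[0,0,0,0,0,0],[0,0,0,0,0,0],[0,0,0,0,0,0]]

```text
time_s: 16.47
position: [0.5259, -0.0701, 0.0968]
tcp_rot: [[-0.007, 1.0, -0.004], [1.0, 0.007, 0.0], [0.0, -0.004, -1.0]]
force: [-10.5, 0.1, 24.6]
opening: 0.004
grasp_force: 13.0
```

>>> play_rows:
  motion:
    - [[0,0,0,0,0,0],[0,0,0,0,0,0],[0,0,0,0,0,0],[0,0,0,0,0,0],[0,0,0,0,0,0],[0,0,0,0,0,0],[0,0,0,0,0,0],[0,0,0,0,0,0]]

```text
time_s: 17.13
position: [0.5259, -0.0702, 0.0968]
tcp_rot: [[-0.007, 1.0, -0.004], [1.0, 0.007, 0.0], [0.0, -0.004, -1.0]]
force: [-9.2, -0.1, 25.7]
opening: 0.006
grasp_force: 13.0
```

>>> play_rows:
  motion:
    - [[0,0,0,0,0,0],[0,0,0,0,0,0],[0,0,0,0,0,0],[0,0,0,0,0,0],[0,0,0,0,0,0],[0,0,0,0,0,0],[0,0,0,0,0,0],[0,0,0,0,0,0]]

```text
time_s: 17.8
position: [0.5259, -0.0701, 0.0968]
tcp_rot: [[-0.007, 1.0, -0.004], [1.0, 0.007, 0.0], [0.0, -0.004, -1.0]]
force: [-9.7, 0.1, 25.8]
opening: 0.006
grasp_force: 13.0
```

```bash
python3 - <<'E'
from h import *
pair('9'); s=cv2.imread('pics/side9.png')[110:260,170:320]; a=cv2.imread('pics/scene9.png')[150:300,190:340]
z=lambda i:cv2.resize(i,(400,400),interpolation=cv2.INTER_CUBIC)
cv2.imwrite('pics/v9.png',np.hstack([z(a),z(s)]))
q=bot.read_state();print(np.round(q['position'],4),q['force'],q['time_s'])
E
```

```text
[ 0.5259 -0.0701  0.0968] [-9.61347974  0.53676612 24.85296348] 17.9
```

View pics/v9.png

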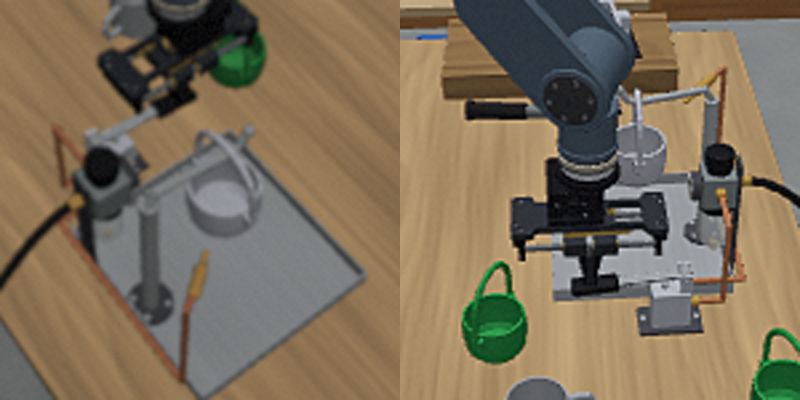

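The pot hangs on the hook (scene half, arch at about (210,155)) and the lever has been on its stop for over 4 s at about 25 N. I'll hand in.

```bash
python3 -c "
from rig import bot
print(bot.hand_in())"
```

```text
the job is handed in; nothing more can be done
None
```

I handed the job in at about 18 s: the pot hangs freely on the hook, and the air lever, pressed only after the pot was released, had been held on its stop for over 4 s at about 25 N and is still held down; the mug, spoon and mallet were left alone.

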